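# Push a cassette into the reader dock and clamp it

### The job

Swing the red clamp lever of the white dock wide open, slide the blue cassette flat along the worktop in between the dock's orange guide rails (they sit a little off centre: feel for them) until it meets the spring inside, without forcing it, then swing the lever fully shut again so that it presses the cassette home and locks it in. Leave the beaker, the tin and the stopwatch where they are.

Things in the scene. Friction and masses are not known exactly. Their poses are not given: they have to be found in the camera images.
- cassette: blue flat cassette, a solid slab 110 mm (its x) by 150 mm (its y) by 18 mm thick, 0.3 to 0.65 kg, loose, lying flat on the worktop, both ends alike; origin at the centre of its underside, z up. It goes in lengthwise, either end first. Too wide to grasp: push it by its edges (two open fingertips against an edge also square it up; it slides at 2 to 7 N).
- dock: white box fixed on the worktop, 190 mm (x) by 180 mm (y) by 48 mm high; origin at the centre of its underside, z up. Its front face, at y = +90 mm, has an opening 156 mm wide, from the worktop (no floor of its own) up to 22 mm. In it, from the face inward, stand two orange guide rails, which make the slot: 113 mm wide, 152 mm deep along -y, flared to 121 mm over the first 6 mm.
- dock_mouth (a point): centre of the opening on the dock's front face at worktop height; axes as the dock's (+y points straight out). The pair of orange rails is set off to either side by an unknown 0 to 7 mm (no reading tells it), so the slot's middle must be found by touch: a corner stopped by a rail's blunt front end twists the push, its lead-in loads it sideways
- slot_home (a point): where the cassette's origin is when home (y = +15 mm in the dock's frame; x = 0 give or take the rails' offset): its rear edge is then level with the dock's front face. A spring plunger in the back wall meets the cassette 10 mm before home and pushes back with 2 to 4 N, so it may creep back until the lever holds it; the back wall is 2 mm beyond home
- lever_pivot (a point): vertical pivot axis of the clamp lever, beside the mouth at x = +78 mm, y = +96.5 mm in the dock's frame; this point is 21 mm up
- lever (a joint): angle of the red clamp lever about its pivot: 0 = shut, its arm straight across the mouth along the dock's -x, just in front of the face; grows as it swings outward (clockwise from above) to 2.5 at its stop. From 1.5 on it is clear of the cassette's path, from 2.1 on there is also room for fingers beside a cassette at the mouth. It is stiff (6 to 10 N at the post) and stays where it is left.
- lever_post (a point): top centre of the upright black-sleeved post at the lever's end, 12 mm thick, 62 mm high (free from 16 mm up), to push or grasp from above. It lies 108 mm along the arm from the pivot and 25 mm off to the outer side: when shut, at x = -30 mm, y = +121.5 mm in the dock's frame. The arm is 12 mm wide and lies 4 to 16 mm above the worktop.
- beaker_250: clear beaker, 75 mm across, 92 mm high, a bystander; origin at its underside
- sample_tin_4: grey round tin with lid, 72 mm across, 46 mm high, a bystander; origin at its underside
- stopwatch: yellow round stopwatch lying flat, 59 mm across, 16 mm high, a bystander; origin at its underside
There are look-alikes about, which are no part of the job. There is more than one size of the cassette; the one meant has the size given above.

How it is judged:
By the outcome, as a careful person would: the job done as asked, in the order asked, and still so for the second after the job is handed in, with the robot touching nothing.
It also fails if it takes over 72 s, if anything falls off the work surface, if the arm or the gripper's body presses on something with over 40 N, if the wrist force passes 120 N, or if a joint passes its speed limit or range.

### The arm

A 6-joint arm with a two-finger parallel gripper is mounted at the origin on a cart in front of the work surface, level with it; the furniture and walls round the work are solid. World frame = base frame: x ahead of the robot, y to its left, z up, the work surface at z = 0. Lengths are in m, angles in rad, forces in N, time in s.
With the tool pointing down it reaches from about 0.35 to 0.975 m from the base axis. Payload 17.4 kg.
Tool frame: the origin (TCP) lies midway between the tips of the shut fingers; the grasp point (between the pads) lies 19 mm behind it; z points along the fingers, y is the line along which they close (so a half turn about z gives the same grasp; the last joint's range is limited). The gripper opens to 85 mm and grips with 20 to 120 N. Pads are 22 mm wide; open, the fingers measure 114 mm over their backs; the gripper's body (76 mm by 85 mm) begins 54 mm behind the grasp point. The pads swing forward as they close: fully open they stand 13 mm farther back than shut.
Start: joints at [-0.038, 0.116, 1.442, -0, 1.584, -0.038], TCP at [0.675, -0, 0.231] pointing down, gripper open.
Joint ranges: [-2.83, 2.83], [-0.83, 2.19], [0.07, 2.5], [-1.14, 4.28], [0.01, 3], [-2.97, 2.97]. Speed limits (rad/s): [1.89, 1.89, 2.22, 3.14, 3.14, 3.14].

### API

Orientations are given as a unit quaternion [w, x, y, z].
In Python, from rig import r gives the robot as it stands. The module is installed in compiled form; this text tells all that it offers.
- The arm moves only by the tool step_arm, never from a script. Its argument "motion" is one flat list of numbers, 7 for each row, row after row: the opening, from 0 (shut) to 1 (fully open), then the shift along the world's x, y, z in m, then the turn, a rotation vector about the world's x, y, z in degrees. A call has 1 to 12 rows; each row is the pose to reach, as a shift and turn from the pose commanded when the call began; what a row does not reach only later rows make up. A row lasts 1/8 s, in which the tool goes at most 62.5 mm and 10.7 degrees, less where a joint would pass 70% of its speed; a pose out of reach is approached as far as the arm can. A call with a gripper value outside its range is refused whole. The fingers move at their own pace and stop on an object; "force" is the grip in N (left out, the last holds). Time passes only in rows, so rows that repeat a pose let the fingers close. It gives the time, the measured TCP pose, the force, the opening and the grip force at its end, in the units of the state.
- r.read_state(): the state, without advancing time (a new reading comes with each control period).
- r.get_image(name): name is "scene" or "side" or "wrist"; returns the picture (480x640x3 uint8, red, green, blue); there is no depth.
- r.camera_info(name): a dict with "K" (3x3 intrinsics, pixels), "rvec" (rotation vector, rad) and "tvec" (3), from world to camera coordinates, as OpenCV has them; the wrist camera has in their place "mount" (4x4, takes a point from camera to tool coordinates, whose origin is the TCP and whose axes are the flange's). Camera axes: x right, y down, z forward; pixel columns grow to the right and rows downward; lengths in m; the calibration is good to about 2 mm. A picture is of the moment at which its call begins: read the wrist's pose just before it. camera_info takes no time and is no camera call.
- r.job_done(): hands the job in; it is judged then, once.
The state is a dict: "clock": time; "joints": joint angles; "joint_velocities": joint speeds; "joint_torque": joint torques, N m; "tcp_pos": TCP position; "ee_rot": TCP orientation; "contact_force": force on the tool from outside, world axes, zero at the start; "moment": the same for the moment, N m; "grip_width": opening from 0.0 (shut) to 1.0 (fully open); "gripper_force": force on a finger pad.
Only numpy, scipy, OpenCV 4.12 (cv2) and the standard library are available. Lean on these libraries where they do the work, as an engineer would, in place of code of your own. Each camera call takes 0.05 s, during which the arm holds its last target. There are 200 camera calls.

## Working session

There is one attempt and no reset: what is moved stays moved. The work goes in short steps, Python scripts to look and compute and a tool call to move; the robot and the scene stay as the last step left them, time stands still between calls to the robot, and variables do not carry over. Pictures are saved under pics/ and viewed, at most 10 in all, crops included, and the job is handed in when it is done.

Besides the shell and the picture viewer there is one more tool, called after "Call:" by a JSON object that holds its "fn" and its "kwargs". step_arm: Moves the arm, as the interface text tells. Its arguments: {"type":"object","properties":{"motion":{"type":"array","items":{"type":"number"}},"force":{"type":"number"}},"required":["motion"]}

```bash
mkdir -p pics
cat > h.py <<'E'
import numpy as np, cv2
from rig import r
def cam(n):
    c=r.camera_info(n); K=np.array(c["K"],float)
    if n=="wrist":
        s=r.read_state(); w,x,y,z=s["ee_rot"]
        from scipy.spatial.transform import Rotation as Ro
        T=np.eye(4); T[:3,:3]=Ro.from_quat([x,y,z,w]).as_matrix(); T[:3,3]=s["tcp_pos"]
        M=T@np.array(c["mount"]); return K,M[:3,:3],M[:3,3]
    R=cv2.Rodrigues(np.array(c["rvec"],float))[0]; t=np.array(c["tvec"],float).ravel()
    return K,R.T,-R.T@t
def ray(C,uv,z):
    K,R,o=C; d=R@np.linalg.inv(K)@np.array([uv[0],uv[1],1.0]); return (o+d*(z-o[2])/d[2]).round(4)
def proj(C,p):
    K,R,o=C; q=K@(R.T@(np.array(p)-o)); return (q[:2]/q[2]).round(1)
def snap(n,f):
    C=cam(n); im=r.get_image(n)[:,:,::-1].copy(); cv2.imwrite("pics/"+f,im); return C,im
E
python3 - <<'E'
from h import *
for n in("scene","side","wrist"):
    C,im=snap(n,n+"0.png"); print(n,C[2].round(3),C[0][0,0], C[1][:,2].round(2))
a=cv2.imread("pics/scene0.png")
E
```

```text
scene [0.024 1.279 0.614] 525.2112919204337 [ 0.42 -0.82 -0.39]
side [ 0.295 -0.886  0.756] 479.180320408219 [ 0.25  0.8  -0.55]
wrist [0.676 0.077 0.373] 365.0904533394676 [-0.   -0.3  -0.95]
```

View pics/scene0.png

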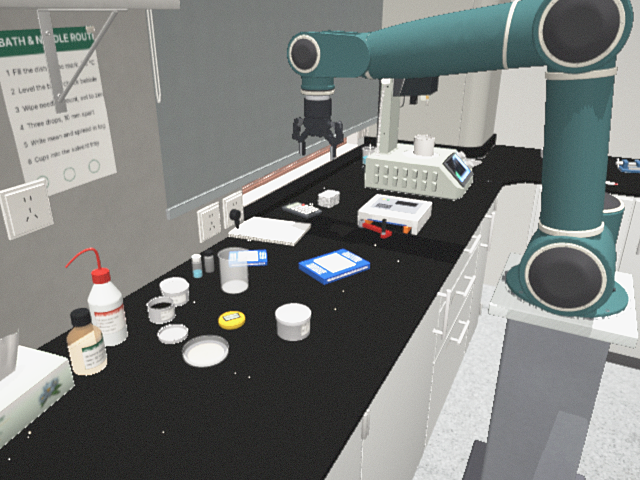

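View pics/side0.png

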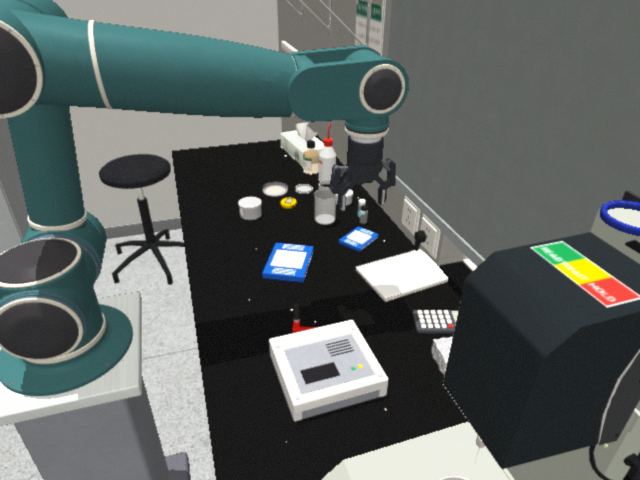

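Scene view: dock at about (395,213) with its red lever at (378,229). Side view: dock at about (328,370), lever post at (296,320). The cassette candidates in the scene view are the larger blue slab at (335,265) and a smaller one at (248,257), partly behind the beaker. Other look-alikes are the white slab at (270,230) and the dishes and jars. I choose the larger slab and will check its size by measurement.

Run:
```python
from h import *
for n in("scene","side"):
    C=cam(n); im=cv2.imread(f"pics/{n}0.png"); hsv=cv2.cvtColor(im,cv2.COLOR_BGR2HSV)
    m=cv2.inRange(hsv,(100,120,60),(125,255,255)); m=cv2.morphologyEx(m,cv2.MORPH_CLOSE,np.ones((9,9)))
    for c in cv2.findContours(m,0,2)[0]:
        if cv2.contourArea(c)<300: continue
        h=cv2.convexHull(c); q=cv2.approxPolyDP(h,4,True)[:,0]
        print(n,"blue",cv2.contourArea(c)); [print(p,ray(C,p,.018)[:2],ray(C,p,0)[:2]) for p in q]
    m=cv2.inRange(hsv,(0,150,90),(6,255,255))
    for c in cv2.findContours(m,0,2)[0]:
        if cv2.contourArea(c)<25: continue
        x,y=c[:,0].mean(0); print(n,"red",cv2.boundingRect(c),ray(C,(x,y),.016)[:2])
a=cv2.imread("pics/scene0.png")[180:290,290:450]; b=cv2.imread("pics/side0.png")[235:425,255:400]
cv2.imwrite("pics/c.png",np.hstack([cv2.resize(a,(440,302),interpolation=2),cv2.resize(b,(230,302),interpolation=2)]))
a=cv2.resize(a,(800,550),interpolation=2);cv2.imwrite("pics/ca.png",a)
b=cv2.imread("pics/side0.png")[290:425,255:400];cv2.imwrite("pics/cb.png",cv2.resize(b,None,fx=4,fy=4,interpolation=2))
```

```text
scene blue 1515.0
[370 263] [0.4525 0.13  ] [0.4654 0.0953]
[366 270] [0.4466 0.1719] [0.4594 0.1384]
[325 284] [0.5056 0.285 ] [0.5202 0.255 ]
[298 267] [0.6063 0.2353] [0.6239 0.2038]
[300 261] [0.6185 0.2024] [0.6364 0.1699]
[341 248] [0.5577 0.0793] [0.5738 0.0431]
scene red (66, 248, 44, 36) [1.093  0.4513]
scene red (380, 229, 12, 10) [ 0.4843 -0.0745]
scene red (363, 223, 19, 10) [ 0.5378 -0.1038]
side blue 1526.0
[275 242] [0.5236 0.257 ] [0.5292 0.2848]
[313 246] [0.622  0.2055] [0.6299 0.2321]
[303 282] [0.5494 0.0517] [0.5556 0.0745]
[262 277] [0.454  0.1025] [0.4579 0.1266]
side blue 301.0
[378 234] [0.8244 0.2128] [0.8373 0.2396]
[360 251] [0.7403 0.1432] [0.7511 0.1683]
[338 242] [0.6968 0.2051] [0.7066 0.2317]
[356 226] [0.7788 0.2749] [0.7906 0.3032]
side blue 568.5
[602 205] [1.601  0.1705] [1.6329 0.1962]
[639 201] [1.7416 0.158 ] [1.7768 0.1835]
[639 235] [ 1.561  -0.0134] [1.5919 0.0079]
[607 223] [1.5251 0.0707] [1.5551 0.0941]
[600 215] [1.5431 0.1178] [1.5735 0.1423]
side red (292, 321, 22, 11) [ 0.4964 -0.1032]
side red (582, 278, 56, 27) [ 1.2654 -0.2007]
side red (324, 124, 8, 22) [0.9401 1.0442]
```

View pics/ca.png

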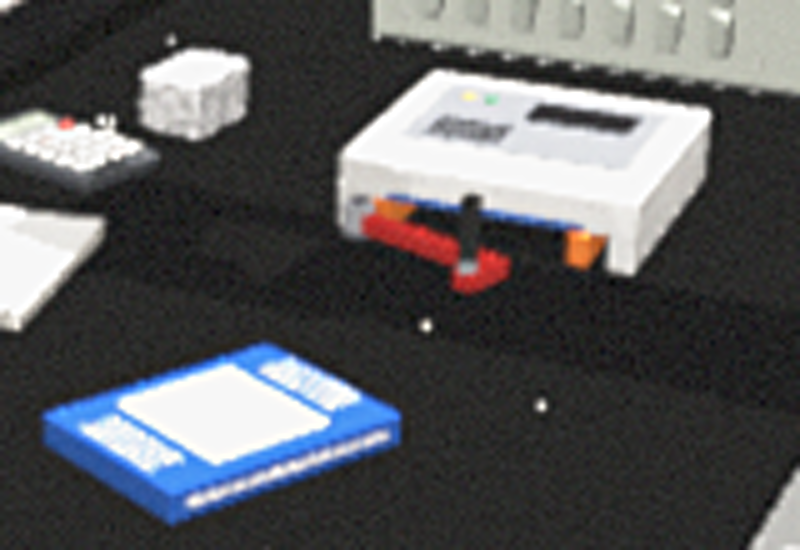

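View pics/cb.png

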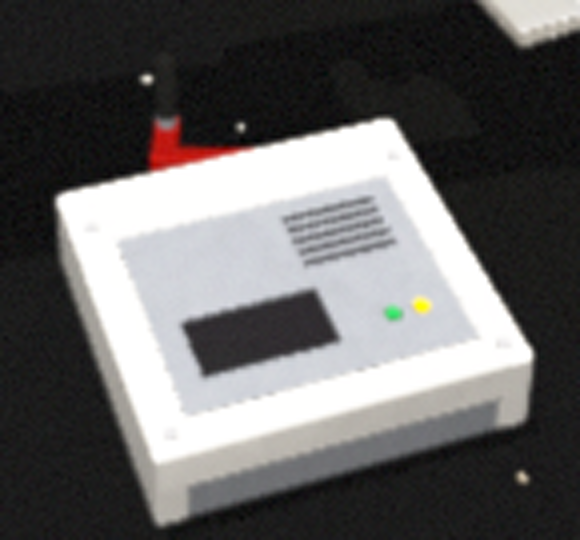

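The crops confirm the choice: the large slab is the 110×150 mm cassette, and the smaller blue one comes out at about 92×110 mm. In crop pixels, the lever is shut in front of the dock mouth with its post at (468,230) in the scene crop, and the dock's top corners in the side crop are (57,197), (390,120), (532,355) and (152,462).

Run:
```python
from h import *
C=cam("side"); P=[ray(C,(255+(u+.5)/4-.5,290+(v+.5)/4-.5),.048)[:2] for u,v in((57,197),(390,120),(532,355),(152,462))]
print("side",P,np.mean(P,0)); C2=cam("scene")
Q=[ray(C2,(290+u/5,180+v/5),.048)[:2] for u,v in((637,207),(345,158),(432,70),(710,108))]
print("scene",Q,np.mean(Q,0))
for X in(P,Q):
    d1=X[1]-X[0]+X[2]-X[3]; d2=X[0]-X[3]+X[1]-X[2]
    print(np.degrees(np.arctan2(d1[1],d1[0])),np.degrees(np.arctan2(d2[1],d2[0]))-90,np.linalg.norm(d1)/2,np.linalg.norm(d2)/2)
print("post top side",ray(C,(255+165/4,290+57/4),.062),"scene",ray(C2,(290+471/5,180+197/5),.062))
```

```text
side [array([ 0.4177, -0.1548]), array([ 0.6057, -0.1488]), array([ 0.6118, -0.3248]), array([ 0.4227, -0.3324])] [ 0.514475 -0.2402  ]
scene [array([ 0.4099, -0.135 ]), array([ 0.594 , -0.1322]), array([ 0.6075, -0.3163]), array([ 0.4195, -0.3267])] [ 0.507725 -0.22755 ]
2.065460168311347 1.7980044470646845 0.18867258014878582 0.176887089692832
2.031677713768304 3.51748089696693 0.18616702849860395 0.18825464801698788
post top side [ 0.4975 -0.0791  0.062 ] scene [ 0.4903 -0.0712  0.062 ]
```

Call:
{"fn": "step_arm", "kwargs": {"motion": [1, -0.05, -0.04, 0.01, 0, 0, 0, 1, -0.1, -0.08, 0.03, 0, 0, 0, 1, -0.15, -0.12, 0.05, 0, 0, 0, 1, -0.15, -0.12, 0.05, 0, 0, 0]}}

```text
clock: 0.65
tcp_pos: [0.5233, -0.1216, 0.2832]
ee_rot: [0.001, 0.708, 0.706, 0.001]
contact_force: [-0.4, -0.4, 0.2]
grip_width: 1.0
gripper_force: 0.0
```

Run:
```python
from h import *
C,im=snap("wrist","w1.png"); print(r.read_state())
for p in [(.51,-.235,.048),(.5,-.075,.062),(.54,.166,.018)]: print(proj(C,p))
```

```text
{'clock': 0.7, 'joints': array([-2.75283636e-01, -1.95224224e-01,  1.66109488e+00, -2.77432435e-04,
        1.67346058e+00, -2.73399294e-01]), 'joint_velocities': array([ 0.0419343 ,  0.04751639, -0.01233021,  0.00707832, -0.01943679,
        0.03423443]), 'joint_torque': array([ 1.22809377e+00, -4.60484576e+01, -6.16913438e+01,  2.59622801e-01,
       -1.09154515e-01,  1.50105846e-02]), 'tcp_pos': array([ 0.52358803, -0.12147537,  0.28288209]), 'ee_rot': array([1.05371559e-03, 7.07782377e-01, 7.06429621e-01, 4.32687000e-04]), 'contact_force': array([ 0.94936714, -0.9147017 ,  1.39810797]), 'moment': array([-0.00272572,  0.0342978 , -0.01616802]), 'gripper_force': 0.0, 'grip_width': 0.9969865423812243}
[308.9 296.6]
[296.  154.6]
[ 337.7 -127. ]
```

View pics/w1.png

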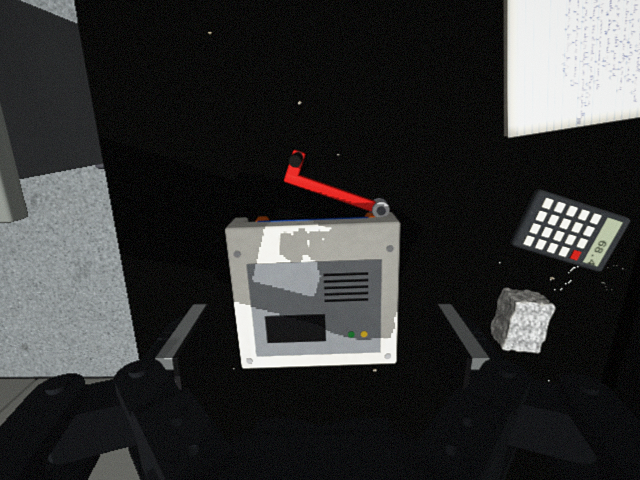

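The wrist view shows the dock's four top screws at (237,254), (390,248), (388,356) and (249,361). The lever is only slightly ajar, with its pivot at (381,208) and post top at (296,160).

Run:
```python
from h import *
C=cam("wrist")
for nm,px in(("screws",((237,254),(390,248),(388,356),(249.5,361))),("top",((227,229),(400,222),(397,362),(241,367.5)))):
    P=[ray(C,p,.048)[:2] for p in px]; d1=P[1]-P[0]+P[2]-P[3]; d2=P[0]-P[3]+P[1]-P[2]
    print(nm,*P,np.mean(P,0),np.degrees(np.arctan2(d1[1],d1[0])),np.degrees(np.arctan2(d2[1],d2[0]))-90,np.linalg.norm(d1)/2,np.linalg.norm(d2)/2)
print("pivot",ray(C,(381,208),.021),"post",ray(C,(296,159),.062))
S=cam("side"); print(ray(S,(255+165/4,290+57/4),.062))
im=cv2.imread("pics/w1.png")
```

```text
screws [ 0.4319 -0.1826] [ 0.5996 -0.1761] [ 0.6047 -0.3143] [ 0.437  -0.3207] [ 0.5183   -0.248425] 2.2025981617657995 2.1141935679514603 0.16782399262322417 0.1382441047567671
top [ 0.4233 -0.154 ] [ 0.6087 -0.1467] [ 0.6161 -0.3229] [ 0.4261 -0.33  ] [ 0.51855 -0.2384 ] 2.1967365810364643 1.6588689496498006 0.18783804194039078 0.17617383460661803
pivot [ 0.5922 -0.1376  0.021 ] post [ 0.5001 -0.079   0.062 ]
[ 0.4975 -0.0791  0.062 ]
```

Call:
{"fn": "step_arm", "kwargs": {"motion": [1, -0.026, 0.041, -0.05, 0, 0, 0, 1, -0.026, 0.041, -0.1, 0, 0, 0, 1, -0.026, 0.041, -0.15, 0, 0, 0, 1, -0.026, 0.041, -0.2, 0, 0, 0, 1, -0.026, 0.041, -0.247, 0, 0, 0, 1, -0.026, 0.041, -0.247, 0, 0, 0, 0, -0.026, 0.041, -0.247, 0, 0, 0, 0, -0.026, 0.041, -0.247, 0, 0, 0, 0, -0.026, 0.041, -0.247, 0, 0, 0, 0, -0.026, 0.041, -0.247, 0, 0, 0, 0, -0.026, 0.041, -0.247, 0, 0, 0, 0, -0.026, 0.041, -0.247, 0, 0, 0], "force": 40}}

```text
clock: 2.2
tcp_pos: [0.4979, -0.0785, 0.035]
ee_rot: [-0.001, 0.707, 0.707, -0.001]
contact_force: [-17.8, 7.0, 16.5]
grip_width: 0.123
gripper_force: 39.1
```

Call:
{"fn": "step_arm", "kwargs": {"motion": [0, 0.006, 0.008, 0, 0, 0, 0, 0, 0.013, 0.016, 0, 0, 0, 0, 0, 0.02, 0.023, 0, 0, 0, 0, 0, 0.027, 0.029, 0, 0, 0, 0, 0, 0.035, 0.034, 0, 0, 0, 0, 0, 0.044, 0.039, 0, 0, 0, 0, 0, 0.052, 0.043, 0, 0, 0, 0]}}

```text
clock: 3.08
tcp_pos: [0.5503, -0.0345, 0.0347]
ee_rot: [-0.002, 0.707, 0.707, 0.0]
contact_force: [-13.3, 9.3, 10.4]
grip_width: 0.123
gripper_force: 39.8
```

Call:
{"fn": "step_arm", "kwargs": {"motion": [0, 0.0095, 0.003, 0, 0, 0, 0, 0, 0.0285, 0.007, 0, 0, 0, 0, 0, 0.048, 0.008, 0, 0, 0, 0, 0, 0.067, 0.005, 0, 0, 0, 0, 0, 0.085, -0.001, 0, 0, 0, 0, 0, 0.1025, -0.01, 0, 0, 0, 0, 0, 0.118, -0.022, 0, 0, 0, 0, 0, 0.1305, -0.036, 0, 0, 0, 0, 0, 0.137, -0.046, 0, 0, 0, 0, 0, 0.137, -0.046, 0, 0, 0, 0]}}

```text
clock: 4.32
tcp_pos: [0.6881, -0.0832, 0.0345]
ee_rot: [0.0, 0.707, 0.707, -0.001]
contact_force: [-2.3, -5.7, 1.2]
grip_width: 0.122
gripper_force: 39.6
```

Call:
{"fn": "step_arm", "kwargs": {"motion": [1, 0, 0, 0, 0, 0, 0, 1, 0, 0, 0, 0, 0, 0, 1, 0, 0, 0, 0, 0, 0, 1, 0, 0, 0.04, 0, 0, 0, 1, 0, 0, 0.09, 0, 0, 0, 1, -0.045, 0.025, 0.09, 0, 0, 0, 1, -0.09, 0.05, 0.09, 0, 0, 0, 1, -0.13, 0.075, 0.09, 0, 0, 0, 1, -0.168, 0.1, 0.09, 0, 0, 0, 1, -0.168, 0.1, 0.09, 0, 0, 0, 1, -0.168, 0.1, 0.09, 0, 0, 0]}}

```text
clock: 5.7
tcp_pos: [0.5205, 0.0179, 0.1247]
ee_rot: [0.0, 0.707, 0.707, 0.0]
contact_force: [-0.4, 0.7, 1.1]
grip_width: 0.997
gripper_force: 0.0
```

Run:
```python
from h import *
C,im=snap("wrist","w2.png")
c=im[40:290,140:540]
cv2.imwrite("pics/w2c.png",cv2.resize(c,None,fx=2,fy=2,interpolation=2))
hsv=cv2.cvtColor(im,cv2.COLOR_BGR2HSV)
m=cv2.inRange(hsv,(7,150,80),(22,255,255))
for k in cv2.findContours(m,0,2)[0]:
    if cv2.contourArea(k)>15: print(cv2.boundingRect(k),cv2.contourArea(k))
```

```text
(236, 410, 20, 21) 292.0
(382, 406, 18, 20) 136.0
```

View pics/w2c.png

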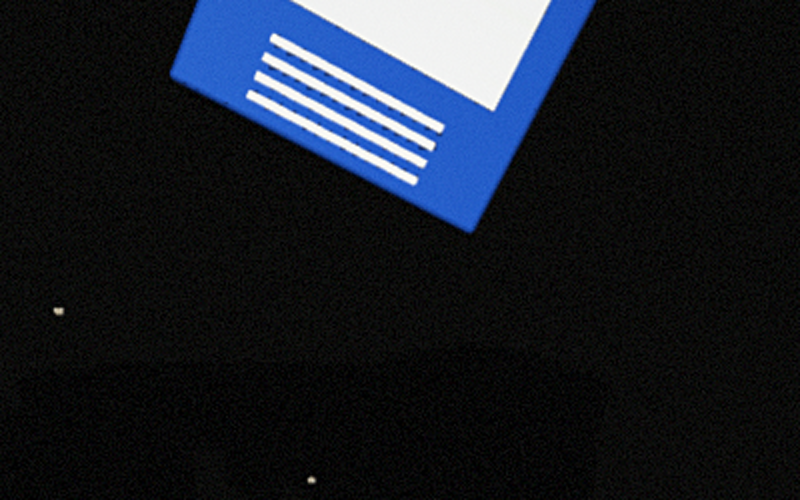

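The crop shows the cassette's front edge running from (225,77) to (376,156) in full-image pixels. The dock lies at the bottom of the full picture, with orange rail ends near (246,420) and (391,416).

Run:
```python
from h import *
C=cam("wrist"); im=cv2.imread("pics/w2.png")
print("cassette",ray(C,(225,77.5),.018),ray(C,(376,156.5),.018))
cv2.imwrite("pics/w2d.png",cv2.resize(im[370:460,200:440],(800,300),interpolation=2))
```

```text
cassette [0.4611 0.1214 0.018 ] [0.5579 0.0728 0.018 ]
```

View pics/w2d.png

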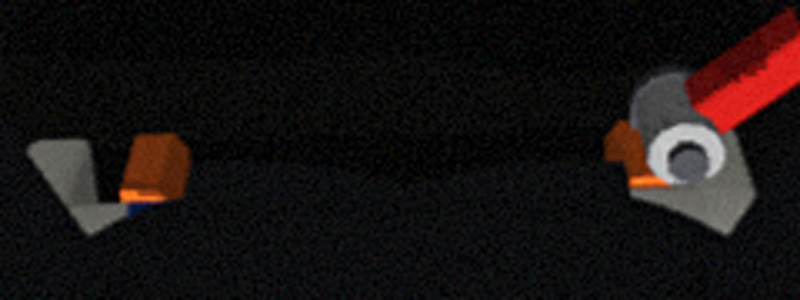

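The crop shows both rails clearly. Flare corners at floor level are about (178,133) left and (620,122) right, the inner corners are (190,150) and (605,143), and the dock's outer-left foot is at (28,145).

Run:
```python
from h import *
C=cam("wrist"); f=lambda u,v:(200+u*.3-.35,370+v*.3-.35)
for n,u,v,z in(("Lflare",178,133,0),("Rflare",621,121,0),("Linner",190,150,0),("Rinner",605,145,0),("Lout0",140,133,0),("dockL",28,143,0),("openL",90,140,0),("Ltop",122,190,.022),("pivottop",688,160,.021),("toplipL",90,236,.048),("toplipR",730,234,.048)):
    print(n,ray(C,f(u,v),z)[:2])
```

```text
Lflare [ 0.4598 -0.1519]
Rflare [ 0.5792 -0.1481]
Linner [ 0.4627 -0.1576]
Rinner [ 0.5753 -0.1561]
Lout0 [ 0.4495 -0.1519]
dockL [ 0.419  -0.1552]
openL [ 0.4359 -0.1543]
Ltop [ 0.4498 -0.1493]
pivottop [ 0.5921 -0.141 ]
toplipL [ 0.4491 -0.1365]
toplipR [ 0.5954 -0.1362]
```

Run:
```python
from h import *
S=cam("side");C=cam("scene")
for n,a,b in(("beaker",(325,218),(234,286)),("tin",(250,214),(294,333)),("watch",(289,203),(232,324))): print(n,ray(S,a,0)[:2],ray(C,b,0)[:2])
import math
th=math.radians(63.3);c0=np.array([.5425,.1645]);R=.2798
# waypoints of tool (11 mm behind rear edge)
c=c0.copy()
for k in range(0,11):
    t=th+k*math.radians(2.87); 
    n0=np.array([math.sin(th),-math.cos(th)]);n=np.array([math.sin(t),-math.cos(t)])
    cc=c0-R*n0*-1-R*n if 0 else c0+R*n0-R*n
    print(k,round(k*2.87,1),cc.round(4),(cc+.086*np.array([math.cos(t),math.sin(t)])).round(4))
```

```text
beaker [0.7138 0.3785] [0.7123 0.3655]
tin [0.4894 0.4728] [0.4835 0.4758]
watch [0.6289 0.5104] [0.6179 0.5066]
0 0.0 [0.5425 0.1645] [0.5811 0.2413]
1 2.9 [0.5365 0.1518] [0.5713 0.2305]
2 5.7 [0.5312 0.1389] [0.5619 0.2192]
3 8.6 [0.5265 0.1257] [0.5532 0.2074]
4 11.5 [0.5225 0.1122] [0.5451 0.1952]
5 14.4 [0.5191 0.0986] [0.5375 0.1826]
6 17.2 [0.5165 0.0849] [0.5307 0.1697]
7 20.1 [0.5145 0.071 ] [0.5244 0.1564]
8 23.0 [0.5133 0.057 ] [0.5189 0.1428]
9 25.8 [0.5127 0.043 ] [0.514 0.129]
10 28.7 [0.5128 0.029 ] [0.5098 0.115 ]
```

Call:
{"fn": "step_arm", "kwargs": {"motion": [1, 0.014, 0.05, 0, 0, 0, -6, 1, 0.028, 0.1, 0, 0, 0, -12, 1, 0.042, 0.15, 0, 0, 0, -18, 1, 0.056, 0.2, 0, 0, 0, -24, 1, 0.07, 0.241, 0, 0, 0, -26.7, 1, 0.07, 0.241, -0.05, 0, 0, -26.7, 1, 0.07, 0.241, -0.1, 0, 0, -26.7, 1, 0.07, 0.241, -0.12, 0, 0, -26.7, 1, 0.07, 0.241, -0.129, 0, 0, -26.7, 1, 0.07, 0.241, -0.129, 0, 0, -26.7]}}

```text
clock: 7.0
tcp_pos: [0.5908, 0.259, -0.0037]
ee_rot: [0.0, 0.851, 0.525, 0.001]
contact_force: [0.5, -0.1, 1.1]
grip_width: 1.002
gripper_force: 0.0
```

Call:
{"fn": "step_arm", "kwargs": {"motion": [1, -0.005, -0.009, 0, 0, 0, 0, 1, -0.009, -0.018, 0, 0, 0, 0, 1, -0.0185, -0.0285, 0, 0, 0, 2.9, 1, -0.028, -0.04, 0, 0, 0, 5.7, 1, -0.037, -0.0515, 0, 0, 0, 8.6, 1, -0.045, -0.064, 0, 0, 0, 11.5, 1, -0.0525, -0.0765, 0, 0, 0, 14.4, 1, -0.0595, -0.0895, 0, 0, 0, 17.2, 1, -0.0655, -0.1025, 0, 0, 0, 20.1, 1, -0.071, -0.116, 0, 0, 0, 23, 1, -0.076, -0.13, 0, 0, 0, 25.8, 1, -0.08, -0.144, 0, 0, 0, 28.7]}}

```text
clock: 8.5
tcp_pos: [0.51, 0.1145, -0.0036]
ee_rot: [0.0, 0.694, 0.72, 0.001]
contact_force: [-0.4, 3.7, 2.9]
grip_width: 1.0
gripper_force: 2.0
```

Run:
```python
from h import *
for n in("wrist","side"):
    C,im=snap(n,n+"3.png"); hsv=cv2.cvtColor(im,cv2.COLOR_BGR2HSV)
    m=cv2.inRange(hsv,(100,120,60),(125,255,255)); m=cv2.morphologyEx(m,cv2.MORPH_CLOSE,np.ones((9,9)))
    for c in cv2.findContours(m,0,2)[0]:
        if cv2.contourArea(c)<300: continue
        q=cv2.approxPolyDP(cv2.convexHull(c),4,True)[:,0]
        print(n); [print(p,ray(C,p,.018)[:2],ray(C,p,0)[:2]) for p in q]
```

```text
wrist
[449 398] [0.5631 0.0875] [0.5714 0.072 ]
[419 440] [0.5535 0.0657] [0.5604 0.0469]
[206 414] [0.465  0.0762] [0.4586 0.059 ]
[195 395] [0.4612 0.0855] [0.4542 0.0697]
[218 336] [0.4717 0.113 ] [0.4663 0.1013]
[426 336] [0.5504 0.1157] [0.5567 0.1044]
side
[302 270] [0.561  0.1025] [0.5674 0.1266]
[321 310] [ 0.5606 -0.0649] [ 0.5671 -0.0449]
[278 320] [ 0.4559 -0.0699] [ 0.4599 -0.05  ]
[262 278] [0.4532 0.0983] [0.457  0.1223]
side
[378 234] [0.8244 0.2128] [0.8373 0.2396]
[360 251] [0.7403 0.1432] [0.7511 0.1683]
[338 242] [0.6968 0.2051] [0.7066 0.2317]
[356 226] [0.7788 0.2749] [0.7906 0.3032]
side
[602 205] [1.601  0.1705] [1.6329 0.1962]
[639 201] [1.7416 0.158 ] [1.7768 0.1835]
[639 235] [ 1.561  -0.0134] [1.5919 0.0079]
[607 223] [1.5251 0.0707] [1.5551 0.0941]
[600 215] [1.5431 0.1178] [1.5735 0.1423]
```

View pics/wrist3.png

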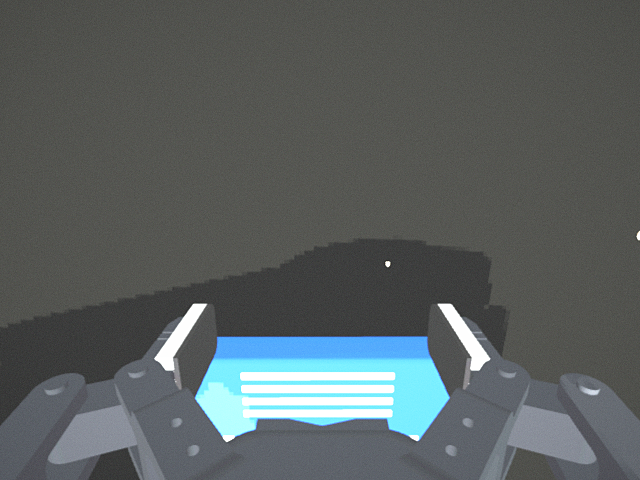

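The wrist view shows the cassette's rear edge (row 337) lying square against both fingertips.

Call:
{"fn": "step_arm", "kwargs": {"motion": [1, 0.0005, -0.015, 0, 0, 0, 0, 1, 0.001, -0.03, 0, 0, 0, 0, 1, 0.0015, -0.045, 0, 0, 0, 0, 1, 0.002, -0.06, 0, 0, 0, 0, 1, 0.0025, -0.075, 0, 0, 0, 0, 1, 0.003, -0.085, 0, 0, 0, 0, 1, 0.0035, -0.093, 0, 0, 0, 0, 1, 0.0035, -0.093, 0, 0, 0, 0]}}

```text
clock: 9.6
tcp_pos: [0.5134, 0.0213, -0.005]
ee_rot: [0.0, 0.695, 0.719, -0.0]
contact_force: [0.1, 0.1, -0.5]
grip_width: 1.001
gripper_force: 0.0
```

Run:
```python
from h import *
for n in("scene","side"):
    C,im=snap(n,n+"4.png")
a=cv2.imread("pics/scene4.png")[185:285,300:440]; b=cv2.imread("pics/side4.png")[240:390,240:420]
cv2.imwrite("pics/d4.png",np.vstack([cv2.resize(a,(420,300),interpolation=2),cv2.resize(b,(420,300),interpolation=2)]))
s=r.read_state();print(s["moment"],s["contact_force"])
```

```text
[-0.00012859 -0.00445254  0.00885924] [ 0.60835131 -0.29211605  0.27709814]
```

View pics/d4.png

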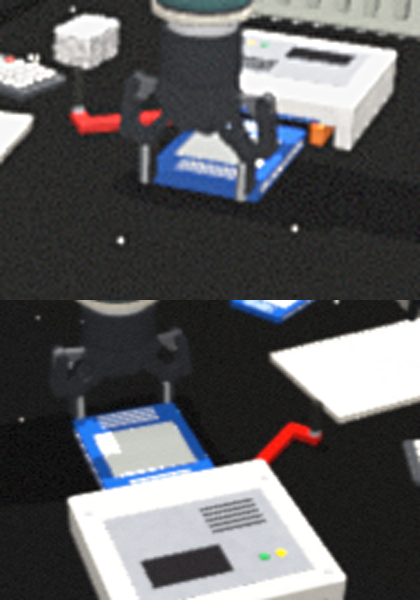

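The picture shows the cassette square to the mouth, about 10 mm in front of it, with the lever wide open beside it.

Call:
{"fn": "step_arm", "kwargs": {"motion": [1, 0.0002, -0.005, 0, 0, 0, 0, 1, 0.0004, -0.01, 0, 0, 0, 0, 1, 0.0005, -0.013, 0, 0, 0, 0, 1, 0.0006, -0.016, 0, 0, 0, 0]}}

```text
clock: 10.2
tcp_pos: [0.5141, 0.0058, -0.0047]
ee_rot: [-0.0, 0.695, 0.719, -0.0]
contact_force: [0.4, 1.8, -1.7]
grip_width: 1.002
gripper_force: 0.8
```

Run:
```python
from h import *
s=r.read_state();print(s["tcp_pos"],s["moment"],s["contact_force"])
```

```text
[ 0.51406238  0.00579529 -0.00474559] [ 0.35407035  0.01761228 -0.03239908] [ 0.38802032  1.78910772 -1.66510777]
```

Call:
{"fn": "step_arm", "kwargs": {"motion": [1, 0.0001, -0.003, 0, 0, 0, 0, 1, 0.0002, -0.006, 0, 0, 0, 0, 1, 0.0003, -0.009, 0, 0, 0, 0]}}

```text
clock: 10.58
tcp_pos: [0.5144, -0.0032, -0.0047]
ee_rot: [-0.0, 0.695, 0.719, 0.0]
contact_force: [0.6, 1.8, -2.0]
grip_width: 0.998
gripper_force: 0.8
```

Run:
```python
from h import *
s=r.read_state();print(s["tcp_pos"],s["moment"],s["contact_force"])
```

```text
[ 0.51440409 -0.00319384 -0.00470311] [ 0.27554485 -0.01252148  0.04413957] [ 0.5537229   1.81380869 -1.99551954]
```

Call:
{"fn": "step_arm", "kwargs": {"motion": [1, 0.0001, -0.004, 0, 0, 0, 0, 1, 0.0003, -0.008, 0, 0, 0, 0, 1, 0.0004, -0.012, 0, 0, 0, 0, 1, 0.0006, -0.017, 0, 0, 0, 0, 1, 0.0008, -0.022, 0, 0, 0, 0, 1, 0.001, -0.027, 0, 0, 0, 0]}}

```text
clock: 11.32
tcp_pos: [0.5154, -0.0304, -0.0047]
ee_rot: [0.0, 0.695, 0.719, 0.0]
contact_force: [0.1, 2.4, -0.8]
grip_width: 0.998
gripper_force: 0.8
```

Run:
```python
from h import *
s=r.read_state();print(s["tcp_pos"],s["moment"],s["contact_force"])
```

```text
[ 0.51542955 -0.03037086 -0.00469952] [0.21387356 0.00531321 0.02401793] [ 0.13953146  2.43509449 -0.77559359]
```

Call:
{"fn": "step_arm", "kwargs": {"motion": [1, 0.0003, -0.007, 0, 0, 0, 0, 1, 0.0006, -0.014, 0, 0, 0, 0, 1, 0.0008, -0.021, 0, 0, 0, 0, 1, 0.001, -0.028, 0, 0, 0, 0, 1, 0.0013, -0.035, 0, 0, 0, 0, 1, 0.0015, -0.042, 0, 0, 0, 0]}}

```text
clock: 12.08
tcp_pos: [0.5169, -0.0725, -0.0047]
ee_rot: [0.0, 0.695, 0.719, 0.0]
contact_force: [-0.6, 2.1, -1.8]
grip_width: 0.997
gripper_force: 0.9
```

Run:
```python
from h import *
s=r.read_state();print(s["tcp_pos"],s["moment"],s["contact_force"])
```

```text
[ 0.51694014 -0.07250263 -0.00467431] [ 0.27795847  0.0328028  -0.01231184] [-0.58463225  2.14949096 -1.77651537]
```

Call:
{"fn": "step_arm", "kwargs": {"motion": [1, 0.0002, -0.007, 0, 0, 0, 0, 1, 0.0005, -0.014, 0, 0, 0, 0, 1, 0.0008, -0.021, 0, 0, 0, 0, 1, 0.001, -0.028, 0, 0, 0, 0, 1, 0.0012, -0.034, 0, 0, 0, 0, 1, 0.0014, -0.04, 0, 0, 0, 0, 1, 0.0015, -0.043, 0, 0, 0, 0]}}

```text
clock: 12.95
tcp_pos: [0.5184, -0.1154, -0.0047]
ee_rot: [-0.0, 0.695, 0.719, -0.0]
contact_force: [0.2, 1.7, 0.5]
grip_width: 1.004
gripper_force: 1.0
```

Call:
{"fn": "step_arm", "kwargs": {"motion": [1, 0, -0.002, 0, 0, 0, 0, 1, 0.0001, -0.004, 0, 0, 0, 0]}}

```text
clock: 13.2
tcp_pos: [0.5185, -0.119, -0.0047]
ee_rot: [-0.0, 0.695, 0.719, 0.0]
contact_force: [-0.6, 1.4, -0.0]
grip_width: 1.001
gripper_force: 1.0
```

Call:
{"fn": "step_arm", "kwargs": {"motion": [1, 0, -0.002, 0, 0, 0, 0, 1, 0.0001, -0.004, 0, 0, 0, 0]}}

```text
clock: 13.45
tcp_pos: [0.5186, -0.1231, -0.0047]
ee_rot: [0.0, 0.695, 0.719, 0.0]
contact_force: [-0.7, 1.7, -0.6]
grip_width: 1.005
gripper_force: 1.0
```

Call:
{"fn": "step_arm", "kwargs": {"motion": [1, 0, -0.002, 0, 0, 0, 0, 1, 0.0001, -0.0035, 0, 0, 0, 0]}}

```text
clock: 13.7
tcp_pos: [0.5187, -0.1266, -0.0047]
ee_rot: [-0.0, 0.695, 0.719, -0.0]
contact_force: [-0.4, 1.8, 0.1]
grip_width: 1.0
gripper_force: 1.0
```

Call:
{"fn": "step_arm", "kwargs": {"motion": [1, 0, -0.001, 0, 0, 0, 0, 1, 0.0001, -0.002, 0, 0, 0, 0]}}

```text
clock: 13.95
tcp_pos: [0.5188, -0.1285, -0.0047]
ee_rot: [-0.0, 0.695, 0.719, 0.0]
contact_force: [-1.3, 5.2, -0.8]
grip_width: 1.001
gripper_force: 2.3
```

Call:
{"fn": "step_arm", "kwargs": {"motion": [1, 0, -0.001, 0, 0, 0, 0, 1, 0.0001, -0.002, 0, 0, 0, 0]}}

```text
clock: 14.2
tcp_pos: [0.5189, -0.1304, -0.0047]
ee_rot: [-0.0, 0.695, 0.719, 0.0]
contact_force: [-0.4, 5.3, 0.2]
grip_width: 1.001
gripper_force: 2.6
```

Call:
{"fn": "step_arm", "kwargs": {"motion": [1, 0, 0.01, 0, 0, 0, 0, 1, 0, 0.03, 0, 0, 0, 0, 1, 0, 0.04, 0.06, 0, 0, 0, 1, 0.02, 0.0475, 0.115, 0, 0, 0, 1, 0.07, 0.0475, 0.115, 0, 0, 0, 1, 0.12, 0.0475, 0.115, 0, 0, 0, 1, 0.169, 0.0475, 0.115, 0, 0, 0, 1, 0.169, 0.0475, 0.115, 0, 0, 0, 1, 0.169, 0.0475, 0.08, 0, 0, 0, 1, 0.169, 0.0475, 0.039, 0, 0, 0, 1, 0.169, 0.0475, 0.039, 0, 0, 0]}}

```text
clock: 15.58
tcp_pos: [0.6856, -0.0818, 0.0314]
ee_rot: [-0.002, 0.694, 0.719, -0.002]
contact_force: [0.1, -0.5, 0.0]
grip_width: 1.002
gripper_force: 0.0
```

Run:
```python
from h import *
C=[]
for n in("scene","side"): C.append(snap(n,n+"5.png"))
a=cv2.imread("pics/scene5.png")[185:285,300:440]; b=cv2.imread("pics/side5.png")[270:420,250:430]
cv2.imwrite("pics/d5.png",np.vstack([cv2.resize(a,(420,300),interpolation=2),cv2.resize(b,(420,300),interpolation=2)]))
```

```text
(no output)
```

View pics/d5.png

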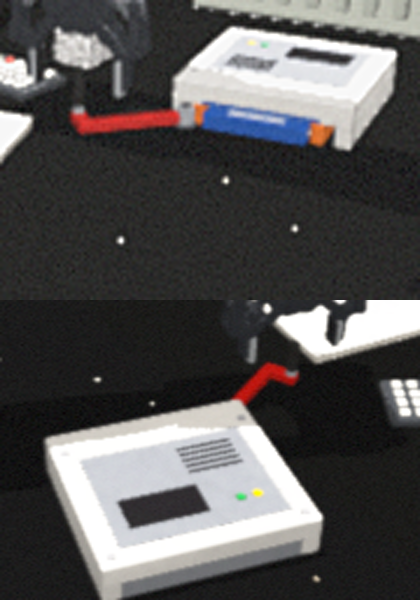

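The picture shows the cassette between the rails with its rear edge just out of the face, the lever open, and the fingers astride the post.

Call:
{"fn": "step_arm", "kwargs": {"motion": [0, 0, 0, 0, 0, 0, 0, 0, 0, 0, 0, 0, 0, 0, 0, 0, 0, 0, 0, 0, 0, 0, 0, 0, 0, 0, 0, 0, 0, 0, 0, 0, 0, 0, 0, 0, 0, 0, 0, 0, 0, 0], "force": 50}}

```text
clock: 16.42
tcp_pos: [0.6879, -0.0831, 0.0346]
ee_rot: [0.0, 0.695, 0.719, 0.0]
contact_force: [-2.6, 0.6, 4.5]
grip_width: 0.123
gripper_force: 48.7
```

Call:
{"fn": "step_arm", "kwargs": {"motion": [0, -0.005, 0.008, 0, 0, 0, 0, 0, -0.011, 0.016, 0, 0, 0, 0, 0, -0.025, 0.03, 0, 0, 0, 0, 0, -0.0405, 0.041, 0, 0, 0, 0, 0, -0.058, 0.049, 0, 0, 0, 0, 0, -0.077, 0.054, 0, 0, 0, 0, 0, -0.096, 0.056, 0, 0, 0, 0, 0, -0.1155, 0.054, 0, 0, 0, 0, 0, -0.134, 0.049, 0, 0, 0, 0, 0, -0.152, 0.041, 0, 0, 0, 0]}}

```text
clock: 17.68
tcp_pos: [0.5363, -0.0421, 0.0348]
ee_rot: [0.001, 0.694, 0.72, 0.001]
contact_force: [5.1, 3.3, 2.2]
grip_width: 0.122
gripper_force: 50.2
```

Continue from about 120° (shifts re-based by −0.152, 0.041).

Call:
{"fn": "step_arm", "kwargs": {"motion": [0, -0.008, -0.005, 0, 0, 0, 0, 0, -0.0155, -0.011, 0, 0, 0, 0, 0, -0.0225, -0.018, 0, 0, 0, 0, 0, -0.029, -0.025, 0, 0, 0, 0, 0, -0.035, -0.0325, 0, 0, 0, 0, 0, -0.0405, -0.0405, 0, 0, 0, 0, 0, -0.045, -0.049, 0, 0, 0, 0]}}

```text
clock: 18.55
tcp_pos: [0.4913, -0.0904, 0.0348]
ee_rot: [0.0, 0.695, 0.719, 0.001]
contact_force: [6.6, 8.3, 2.9]
grip_width: 0.121
gripper_force: 50.1
```

Call:
{"fn": "step_arm", "kwargs": {"motion": [0, -0.0018, -0.0045, 0, 0, 0, 0, 0, -0.0035, -0.009, 0, 0, 0, 0, 0, -0.005, -0.0138, 0, 0, 0, 0, 0, -0.0065, -0.0185, 0, 0, 0, 0]}}

```text
clock: 19.05
tcp_pos: [0.4847, -0.109, 0.0347]
ee_rot: [0.0, 0.695, 0.719, 0.001]
contact_force: [0.5, 6.7, 6.4]
grip_width: 0.12
gripper_force: 50.5
```

Call:
{"fn": "step_arm", "kwargs": {"motion": [0, -0.0008, -0.004, 0, 0, 0, 0, 0, -0.0015, -0.0075, 0, 0, 0, 0, 0, -0.0015, -0.0075, 0, 0, 0, 0]}}

```text
clock: 19.42
tcp_pos: [0.4829, -0.1167, 0.0347]
ee_rot: [-0.0, 0.695, 0.719, 0.0]
contact_force: [-3.9, 3.9, 8.5]
grip_width: 0.12
gripper_force: 50.8
```

Call:
{"fn": "step_arm", "kwargs": {"motion": [0, 0, -0.002, 0, 0, 0, 0, 0, 0, -0.003, 0, 0, 0, 0, 0, 0, -0.003, 0, 0, 0, 0]}}

```text
clock: 19.8
tcp_pos: [0.4825, -0.119, 0.0347]
ee_rot: [-0.001, 0.695, 0.719, 0.0]
contact_force: [-9.1, 10.4, 12.9]
grip_width: 0.118
gripper_force: 51.4
```

Call:
{"fn": "step_arm", "kwargs": {"motion": [0, 0.0005, -0.001, 0, 0, 0, 0, 0, 0.0005, -0.002, 0, 0, 0, 0, 0, 0.0005, -0.002, 0, 0, 0, 0]}}

```text
clock: 20.18
tcp_pos: [0.4823, -0.1202, 0.0346]
ee_rot: [-0.002, 0.695, 0.719, 0.0]
contact_force: [-16.9, 18.5, 18.9]
grip_width: 0.12
gripper_force: 52.3
```

Call:
{"fn": "step_arm", "kwargs": {"motion": [0, 0.001, -0.001, 0, 0, 0, 0, 0, 0.001, -0.0015, 0, 0, 0, 0, 0, 0.001, -0.0015, 0, 0, 0, 0]}}

```text
clock: 20.55
tcp_pos: [0.4823, -0.1204, 0.0345]
ee_rot: [-0.004, 0.695, 0.719, 0.0]
contact_force: [-28.7, 31.2, 28.3]
grip_width: 0.117
gripper_force: 53.4
```

Run:
```python
from h import *
s=r.read_state();print(s["tcp_pos"],s["moment"],s["contact_force"])
```

```text
[ 0.48233617 -0.12041286  0.03445368] [4.96904984 4.44308238 0.02021461] [-28.73395352  31.1764714   28.29951321]
```

Call:
{"fn": "step_arm", "kwargs": {"motion": [0, -0.001, 0.001, 0, 0, 0, 0, 0, -0.0018, 0.0022, 0, 0, 0, 0, 1, -0.0018, 0.0022, 0, 0, 0, 0, 1, -0.0018, 0.0022, 0, 0, 0, 0, 1, -0.0018, 0.0022, 0, 0, 0, 0, 1, -0.0018, 0.0022, 0, 0, 0, 0, 1, -0.0018, 0.0022, 0.05, 0, 0, 0, 1, -0.0018, 0.0022, 0.11, 0, 0, 0, 1, 0.02, 0.05, 0.16, 0, 0, 0, 1, 0.04, 0.08, 0.2, 0, 0, 0, 1, 0.04, 0.08, 0.2, 0, 0, 0]}}

```text
clock: 21.92
tcp_pos: [0.5262, -0.0418, 0.2379]
ee_rot: [0.002, 0.694, 0.72, 0.002]
contact_force: [0.2, -0.3, -0.1]
grip_width: 0.999
gripper_force: 0.0
```

Run:
```python
from h import *
C,im=snap("wrist","w6.png"); hsv=cv2.cvtColor(im,cv2.COLOR_BGR2HSV); s=r.read_state(); print(s["clock"],s["tcp_pos"],s["contact_force"])
for n,lo,hi in(("red",(0,150,70),(6,255,255)),("blue",(100,120,50),(125,255,255)),("orange",(8,150,60),(22,255,255))):
    m=cv2.inRange(hsv,lo,hi)
    for c in cv2.findContours(m,0,2)[0]:
        if cv2.contourArea(c)<25: continue
        b=cv2.minAreaRect(c); bp=cv2.boxPoints(b)
        print(n,cv2.boundingRect(c),[ray(C,p,.016)[:2] for p in bp])
```

```text
21.975 [ 0.52519479 -0.04265403  0.23559308] [ 9.03286779e-04  4.39620895e-01 -1.12126490e+00]
red (570, 338, 12, 10) [array([ 0.8214, -0.2   ]), array([ 0.8248, -0.1876]), array([ 0.834 , -0.1926]), array([ 0.8306, -0.2052])]
red (271, 263, 98, 34) [array([ 0.4761, -0.1481]), array([ 0.4767, -0.1102]), array([ 0.5807, -0.1079]), array([ 0.5831, -0.1458])]
blue (248, 292, 115, 11) [array([ 0.4513, -0.1454]), array([ 0.5763, -0.1411]), array([ 0.5771, -0.1533]), array([ 0.451 , -0.1576])]
orange (245, 292, 16, 9) [array([ 0.448 , -0.1455]), array([ 0.4644, -0.1449]), array([ 0.4643, -0.1547]), array([ 0.4477, -0.1552])]
```

Run:
```python
from h import *
C=cam("wrist"); im=cv2.imread("pics/w6.png"); hsv=cv2.cvtColor(im,cv2.COLOR_BGR2HSV); m=cv2.inRange(hsv,(0,150,70),(6,255,255))
for nm,f in(("far",max),("near",min)):
    P=np.array([ray(C,(u,f(np.flatnonzero(m[250:310,u]))+250),.016)[:2] for u in range(300,365,3)])
    k=np.polyfit(P[:,0],P[:,1],1); print(nm,np.degrees(np.arctan(k[0])),np.polyval(k,.53))
# dock front top edge
g=cv2.cvtColor(im,cv2.COLOR_BGR2GRAY).astype(float)
w=cv2.inRange(hsv,(0,0,90),(180,60,255))
P=[]
for u in range(262,345,4):
    v=np.flatnonzero(w[298:330,u]); 
    if len(v): P.append(ray(C,(u,v[0]+298),.022)[:2])
P=np.array(P); k=np.polyfit(P[:,0],P[:,1],1); print("dock",np.degrees(np.arctan(k[0])),np.polyval(k,.53))
print([hsv[v,320].tolist() for v in range(270,312,2)])
```

```text
far 0.1463275632897179 -0.1459828821727277
near 1.9413595320217232 -0.1331103003099871
dock 1.7529803387705665 -0.15275117417145806
[[30, 32, 8], [42, 255, 5], [36, 182, 7], [45, 170, 3], [0, 0, 0], [105, 34, 15], [20, 255, 6], [179, 251, 72], [0, 235, 88], [0, 216, 143], [0, 214, 143], [0, 219, 147], [0, 225, 143], [165, 179, 67], [109, 225, 102], [111, 236, 82], [110, 123, 95], [35, 17, 92], [25, 16, 93], [30, 16, 94], [23, 30, 101]]
```

```bash
python3 -c "
from rig import r
print(r.job_done())"
```

```text
the job is handed in; nothing more can be done
None
```

I opened the lever to about 2.4 rad, slid the cassette between the rails until it met the spring at about 5 N, then swung the lever shut to its stop and let go; the last wrist image showed the lever parallel to the dock face, the three bystanders weren't approached, and the job was handed in at about 22 s, with no verdict returned.

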